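# Move a blood-typing tile from drying rack to viewer with the lifter

### The job

Take the green-handled lifter from its blue mat, slide its blade under the white blood-typing tile on the drying rack, and lift the tile clear on the blade, keeping it level. Lower the tile onto the two rails of the viewer so that it lies flat, centred and square, with the blade going down into the slot between the rails, then draw the blade out and put the lifter back flat on the middle of its blue mat. The tile must not be touched by the gripper or arm, and the small things standing around must be left where they are.

Things in the scene. Friction and masses are not known exactly. Their poses are not given: they have to be found in the camera images.
- lifter_grip (a point): Grip point of the lifter (fish-slice-like, 0.18 kg) on the axis of its upright green handle: a 22 x 22 mm bar, sides parallel to the lifter's x and y, top 110 mm and this point 88 mm above the blade's underside. y points from handle to blade tip, z up. Tip edge 115 mm ahead (+y), rear edge 15 mm behind. A 34 x 30 mm foot, 15 mm high, joins bar and blade.
- lifter_blade (a point): Centre of the lifter's flat aluminium blade (56 mm wide in x, 130 mm long in y, 3 mm thick), half-way through its thickness; 50 mm ahead of the handle's axis in +y. Same axes as lifter_grip. At the start the blade lies flat on the mat, tip towards the robot's left (world +y) within 0.3 rad.
- lifter_tip (a point): Middle of the blade's front edge, half-way through its thickness. Same axes as lifter_grip.
- tile_center (a point): Centre (half-way up) of the flat white ceramic tile with 12 printed wells: 100 mm in x, 90 mm in y, 6 mm thick, about 0.12 kg, z up. At the start it lies across the rack's two rails.
- rack_seat (a point): Fixed drying rack, white, two black rails along its y. Point midway between the rails at their tops, 44 mm above the table. Rails 104 mm long, 18 wide, 14 high; slot between them 76 mm wide (x -38 to 38), floor 14 mm below the point. Slot open at the -y end (robot's right), where the blade enters heading +y; at +y, from y = 58 mm, two posts rise 12 mm over the rails.
- viewer_seat (a point): Fixed viewer: cream box, lit window, two black rails along its y, console with teal and blue display at +y. Point midway between the rails at their tops, 60 mm above the table. Rails and slot sized as on the rack, slot floor 14 mm below the point, open at the -y end. Console from y = 64 to 98 mm, 14 mm higher than the rails. Rack and viewer may change places from run to run.
- mat: Blue mat, fixed, 100 mm in x by 190 mm in y by 4 mm thick; origin at the centre of its underside, on the table.
- strip_jar: Bystander: jar with black lid, 44 mm across, 100 mm tall; origin at its underside's centre.
- reagent: Bystander: white bottle with blue cap, 68 mm across, 130 mm tall; origin at its underside's centre.
- pen: Bystander: blue pen lying on the table between rack and viewer, 10 mm thick, 120 mm long along its x.
- bulb: Bystander: small black stopper with a purple top, 36 mm across, 26 mm tall; origin at its underside's centre.

How it is judged:
By the outcome, as a careful person would: the job done as asked, in the order asked, and still so for the second after the job is handed in, with the robot touching nothing.
It also fails if it takes over 61 s, if anything falls off the work surface, if the arm or the gripper's body presses on something with over 40 N, if the wrist force passes 120 N, or if a joint passes its speed limit or range.

### The arm

A 6-joint arm with a two-finger parallel gripper is mounted at the origin on the work surface. World frame = base frame: x ahead of the robot, y to its left, z up, the work surface at z = 0. Lengths are in m, angles in rad, forces in N, time in s.
With the tool pointing down it reaches from about 0.375 to 0.9 m from the base axis. Payload 3.1 kg.
Tool frame: the origin (TCP) lies on the centre line of the jaws, within the pads' length; the fingertips stand robot.tip_reach ahead of it and the grasp point (between the pads) lies 8 mm behind it (robot.tip_reach is the distance from the TCP to the fingertips, in m); z points along the fingers, y is the line along which they close (so a half turn about z gives the same grasp; the last joint's range is limited). The gripper opens to 87 mm and grips with 3 to 60 N. Pads are 19 mm wide; open, the fingers measure 117 mm over their backs; the gripper's body (75 mm by 190 mm) begins 51 mm behind the grasp point.
Start: joints at [0.934, 0.527, 1.433, -0, 1.181, -0.178], TCP at [0.276, 0.561, 0.234] pointing down, gripper open.
Joint ranges: [-3.08, 3.08], [-0.75, 2.2], [0.22, 2.44], [-1.43, 4.57], [0, 2.65], [-2.85, 2.85]. Speed limits (rad/s): [2.79, 2.79, 3.14, 3.14, 3.14, 3.14].

### API

Orientations are given as a unit quaternion [x, y, z, w].
In Python, from rig import robot gives the robot as it stands.
- The arm moves only by the tool jog_arm, never from a script. Its argument "motion" is one flat list of numbers, 7 for each row, row after row: the shift along the tool's x, y, z scaled (see below), then the turn, a rotation vector about the tool's x, y, z scaled (see below), then the gripper's target within -1 to 1 (shut at 1, half-way at 0, fully open at -1). In form: [x, y, z, rx, ry, rz, hand, x, y, z, rx, ry, rz, hand, ...]. A call has 1 to 12 rows; each row shifts and turns the commanded pose from where the row before left it, along the tool's axes as they then stand; what a row does not reach is not made up. The controller multiplies each number of a shift by 4 cm and each number of a turn by 4 degrees. A row lasts 1/8 s, in which the tool goes at most 62.5 mm and 10.7 degrees, less where a joint would pass 70% of its speed; a pose out of reach is approached as far as the arm can. A call with a number of a shift or a turn outside -1 to 1 is refused whole. A call with a gripper value outside its range is refused whole. The fingers move at their own pace and stop on an object; "grip_force" is the grip in N (left out, the last holds). Time passes only in rows, so rows that do not move let the fingers close. It gives the time, the measured TCP pose, the force, the opening and the grip force at its end, in the units of the state.
- robot.get_obs(): the state, without advancing time (a new reading comes with each control period).
- robot.camera(name): name is "scene" or "side" or "wrist"; returns the picture (384x512x3 uint8, blue, green, red); there is no depth.
- robot.calibration(name): a dict with "fx", "fy", "cx", "cy" (pixels), "R" (3x3) and "t" (3): a world point X has camera coordinates R X + t; the wrist camera has in their place "T_tool_cam" (4x4, takes a point from camera to tool coordinates, whose origin is the TCP and whose axes are the flange's). Camera axes: x right, y down, z forward; pixel columns grow to the right and rows downward; lengths in m; the calibration is good to about 2 mm. The wrist camera is an equidistant fisheye: a pixel r from the principal point sees the ray r / f radians off the axis. A picture is of the moment at which its call begins: read the wrist's pose just before it. calibration takes no time and is no camera call.
- robot.hand_in(): hands the job in; it is judged then, once.
The state is a dict: "time": time; "q": joint angles; "joint_velocities": joint speeds; "joint_torque": joint torques, N m; "position": TCP position; "tool_rot": TCP orientation; "ft_force": force on the tool from outside, world axes, zero at the start; "moment": the same for the moment, N m; "grip_width": finger opening in m; "grip_force": force on a finger pad.
Only numpy, scipy, OpenCV 4.12 (cv2) and the standard library are available. Lean on these libraries where they do the work, as an engineer would, in place of code of your own. Each camera call takes 0.05 s, during which the arm holds its last target. There are 200 camera calls.

## Working session

There is one attempt and no reset: what is moved stays moved. The work goes in short steps, Python scripts to look and compute and a tool call to move; the robot and the scene stay as the last step left them, time stands still between calls to the robot, and variables do not carry over. Pictures are saved under pics/ and viewed, at most 10 in all, crops included, and the job is handed in when it is done.

Besides the shell and the picture viewer there is one more tool, called after "Request:" as a command line: name --argument value ..., lists and objects as JSON in quotes. jog_arm: Moves the arm, as the interface text tells. Shifts and turns lie within -1 to 1; 1 stands for 4 cm of shift or 4 degrees of turn. Its arguments: {"type":"object","properties":{"motion":{"type":"array","items":{"type":"number"}},"grip_force":{"type":"number"}},"required":["motion"]}

```bash
mkdir -p pics
python3 - <<'E'
from rig import robot
import cv2,numpy as np
o=robot.get_obs();print({k:np.round(v,3).tolist() for k,v in o.items()},robot.tip_reach)
for n in("scene","side","wrist"):
    im=robot.camera(n);cv2.imwrite(f"pics/{n}0.png",im)
    c=robot.calibration(n);print(n,{k:np.round(v,3).tolist() for k,v in c.items()})
a=cv2.imread("pics/scene0.png");cv2.imwrite("pics/scene0b.png",cv2.resize(a,(800,600),interpolation=cv2.INTER_CUBIC))
a=cv2.imread("pics/side0.png");cv2.imwrite("pics/side0b.png",cv2.resize(a,(800,600),interpolation=cv2.INTER_CUBIC))
E
```

```text
{'time': 0.0, 'q': [0.935, 0.528, 1.434, -0.0, 1.181, -0.178], 'joint_velocities': [-0.002, 0.001, -0.001, -0.001, -0.001, 0.001], 'joint_torque': [0.001, -44.004, -17.659, 0.063, 0.058, -0.0], 'position': [0.276, 0.56, 0.233], 'tool_rot': [0.227, 0.974, -0.001, -0.0], 'ft_force': [0.457, 0.35, -0.508], 'moment': [-0.007, -0.019, -0.001], 'grip_force': 0.0, 'grip_width': 0.087} 0.011
scene {'fx': 450.189, 'fy': 450.189, 'cx': 259.577, 'cy': 199.248, 'R': [[-0.331, 0.944, 0.008], [0.691, 0.248, -0.679], [-0.643, -0.219, -0.734]], 't': [0.241, -0.319, 1.449]}
side {'fx': 476.766, 'fy': 476.766, 'cx': 248.404, 'cy': 199.411, 'R': [[0.996, -0.088, -0.002], [-0.054, -0.598, -0.799], [0.069, 0.796, -0.601]], 't': [-0.583, 0.07, 1.322]}
wrist {'fx': 297.319, 'fy': 297.319, 'cx': 256.4, 'cy': 192.674, 'T_tool_cam': [[-0.0, -0.967, -0.254, 0.069], [1.0, 0.0, -0.002, 0.0], [0.002, -0.254, 0.967, -0.152], [0.0, 0.0, 0.0, 1.0]]}
```

View pics/scene0b.png

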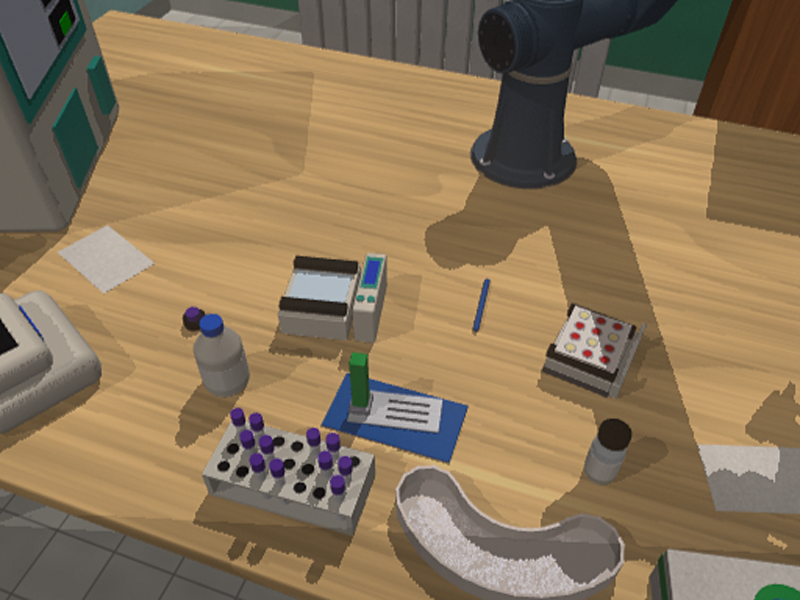

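View pics/side0b.png

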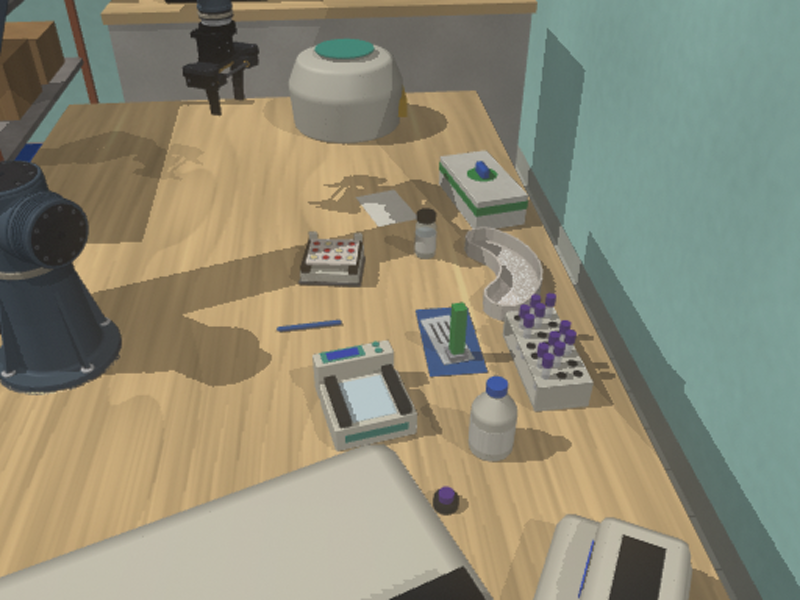

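The scene view shows the viewer at about (330,295), the pen at (482,305), the rack with its tile at (595,345), and the lifter handle at (360,380) on the mat at (395,415). I'll enlarge crops for precise pixels.

Run:
```python
import cv2
a=cv2.imread("pics/scene0.png")[155:305,170:430];cv2.imwrite("pics/sc.png",cv2.resize(a,None,fx=3,fy=3,interpolation=cv2.INTER_CUBIC))
a=cv2.imread("pics/side0.png")[140:290,170:330];cv2.imwrite("pics/si.png",cv2.resize(a,None,fx=4,fy=4,interpolation=cv2.INTER_CUBIC))
```

```text
(no output)
```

View pics/sc.png

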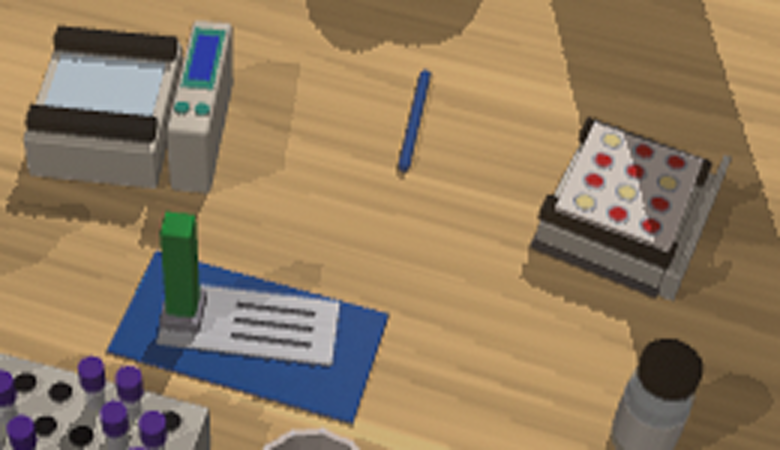

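View pics/si.png

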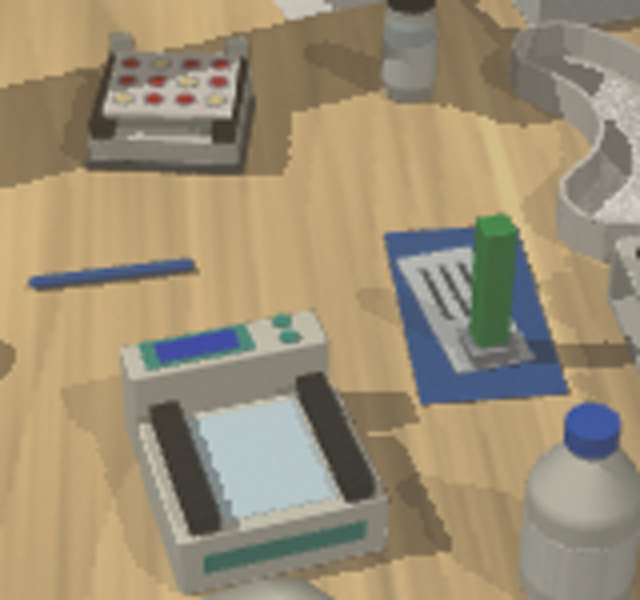

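```bash
cat > fit.py <<'E'
import numpy as np
from rig import robot
from scipy.optimize import least_squares
cal={n:robot.calibration(n) for n in("scene","side","wrist")}
def proj(n,P):
    c=cal[n];q=P@np.array(c["R"]).T+np.array(c["t"])
    return q[:,:2]/q[:,2:]*c["fx"]+[c["cx"],c["cy"]]
def fit(name,obs,x0):
    # obs: list of (cam, [local xyz mm], px); local z = world z
    def place(p,L):
        L=np.array(L)/1e3;c,s=np.cos(p[2]),np.sin(p[2])
        return np.array([[p[0]+c*L[0]-s*L[1],p[1]+s*L[0]+c*L[1],L[2]]])
    f=lambda p:np.concatenate([proj(n,place(p,L))[0]-px for n,L,px in obs])
    r=least_squares(f,x0,loss="soft_l1");print(name,np.round(r.x,4),"res",np.round(r.fun.reshape(-1,2),1).tolist())
    return r.x
S=lambda x,y:(x/3+170,y/3+155)
D=lambda x,y:(x/4+170,y/4+140)
E
python3 - <<'E'
from fit import *
s,d="scene","side"
fit("viewer",[(s,(-56,-52,60),S(58,28)),(s,(-56,52,60),S(178,38)),(s,(38,-52,60),S(33,105)),(s,(38,52,60),S(157,117)),(s,(56,-52,46),S(27,129)),(s,(56,52,46),S(155,140)),
(d,(-56,52,60),D(150,405)),(d,(-38,52,60),D(179,401)),(d,(38,52,60),D(296,379)),(d,(56,52,60),D(325,374)),(d,(-56,-52,46),D(192,532)),(d,(-38,-52,46),D(220,525)),(d,(38,-52,46),D(346,500)),(d,(56,-52,46),D(374,493))],[.5,-.2,0])
fit("tile",[(s,(-50,-45,50),S(594,119)),(s,(-50,45,50),S(708,165)),(s,(50,45,50),S(668,250)),(s,(50,-45,50),S(554,208)),(d,(-50,45,50),D(118,54)),(d,(50,45,50),D(243,57)),(d,(-50,-45,50),D(108,105)),(d,(50,-45,50),D(238,109))],[.5,.2,0])
fit("lifter",[(s,(0,0,114),S(179,221)),(d,(0,0,114),D(495,224)),(s,(-28,115,7),S(340,300)),(s,(28,115,7),S(334,365)),(s,(28,-15,7),S(158,345)),(d,(-28,115,7),D(397,258)),(d,(28,115,7),D(470,246)),(d,(-28,-15,7),D(458,373)),(d,(28,-15,7),D(534,358))],[.6,-.1,0])
fit("mat",[(s,(-50,-95,4),S(155,252)),(s,(-50,95,4),S(389,314)),(s,(50,95,4),S(352,423)),(s,(50,-95,4),S(107,352)),(d,(-50,95,4),D(385,234)),(d,(50,-95,4),D(568,392)),(d,(-50,-95,4),D(423,403))],[.6,0,0])
E
```

```text
viewer [ 0.533  -0.214   0.2082] res [[-0.4, -0.6], [-0.3, -0.1], [-1.2, -0.1], [-0.1, 0.2], [-0.3, 1.2], [-0.6, 1.9], [-0.3, -1.1], [-0.4, -1.5], [-0.3, -1.9], [-0.7, -2.1], [-0.3, 0.3], [0.2, 0.4], [-0.3, -0.2], [-0.1, 0.0]]
tile [ 0.4943  0.214  -0.1427] res [[0.2, 1.8], [-1.2, -0.5], [0.2, 0.8], [-0.2, 0.2], [0.3, -1.9], [-0.0, -1.9], [-1.2, 0.6], [-1.3, 0.5]]
lifter [ 0.6962 -0.0805  0.2026] res [[-0.8, 1.4], [0.0, -0.9], [-0.4, 0.7], [-1.0, -0.2], [-0.7, -0.5], [-0.8, -0.6], [-0.9, -1.0], [-0.6, -1.3], [-0.2, -1.4]]
mat [ 0.6931 -0.0296  0.0197] res [[-0.5, -0.6], [-0.3, -0.1], [0.0, 0.5], [-1.1, 0.1], [-0.8, -1.5], [0.2, -1.2], [-0.6, -1.2]]
```

Request:
jog_arm --motion '[-0.97, -0.57, 0, 0, 0, 0, -1, -0.97, -0.57, 0, 0, 0, 0, -1, -0.97, -0.57, 0, 0, 0, 0, -1, -0.97, -0.57, 0, 0, 0, 0, -1, -0.97, -0.57, 0, 0, 0, 0, -1, -0.97, -0.57, 0, 0, 0, 0, -1, -0.97, -0.57, 0, 0, 0, 0, -1, -0.97, -0.57, 0, 0, 0, 0, -1, -0.97, -0.57, 0, 0, 0, 0, -1, 0, 0, 0, 0, 0, -1, -1]'

```text
time: 1.4
position: [0.5008, 0.2196, 0.2334]
tool_rot: [0.194, 0.981, -0.0, 0.001]
ft_force: [-0.7, 0.1, -0.4]
grip_width: 0.0871
grip_force: 0.0
```

```bash
cat > look.py <<'E'
import sys,json,cv2,numpy as np
from rig import robot
def wrist(name):
    o=robot.get_obs();im=robot.camera("wrist");cv2.imwrite(f"pics/{name}.png",im)
    json.dump([list(map(float,o["position"])),list(map(float,o["tool_rot"]))],open(f"pics/{name}.json","w"));return im
if __name__=="__main__": wrist(sys.argv[1])
E
python3 look.py w1
```

```text
(no output)
```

Request:
jog_arm --motion '[-0.97, -0.57, 0, 0, 0, 0, -1, -0.97, -0.57, 0, 0, 0, 0, -1, -0.97, -0.57, 0, 0, 0, 0, -1, -0.97, -0.57, 0, 0, 0, 0, -1, -0.97, -0.57, 0, 0, 0, 0, -1, -0.97, -0.57, 0, 0, 0, 0, -1, -0.97, -0.57, 0, 0, 0, 0, -1, -0.97, -0.57, 0, 0, 0, 0, -1, 0, 0, 0, 0, 0, -1, -1]'

```text
time: 2.58
position: [0.7186, -0.0671, 0.2326]
tool_rot: [0.159, 0.987, -0.0, 0.0]
ft_force: [-0.7, 0.4, 0.3]
grip_width: 0.0869
grip_force: 0.0
```

Request:
jog_arm --motion '[0, 0, 0, 0, 0, -1, -1, 0, 0, 0, 0, 0, -1, -1, 0, 0, 0, 0, 0, -1, -1, 0, 0, 0, 0, 0, -1, -1, 0, 0, 0, 0, 0, -1, -1, 0, 0, 0, 0, 0, -1, -1, 0, 0, 0, 0, 0, -1, -1, 0, 0, 0, 0, 0, -0.5, -1, 0, 0, 0, 0, 0, 0, -1]'

```text
time: 3.7
position: [0.7169, -0.0637, 0.2333]
tool_rot: [-0.102, 0.995, 0.0, -0.0]
ft_force: [0.7, -0.3, 1.1]
grip_width: 0.0872
grip_force: 0.0
```

```bash
python3 look.py w2
python3 - <<'E'
import cv2,numpy as np
a=cv2.imread("pics/w1.png")
cv2.imwrite("pics/w1b.png",cv2.resize(a,(800,600),interpolation=cv2.INTER_CUBIC))
a=cv2.imread("pics/w2.png")
cv2.imwrite("pics/w2b.png",cv2.resize(a,(800,600),interpolation=cv2.INTER_CUBIC))
E
```

```text
(no output)
```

View pics/w1b.png

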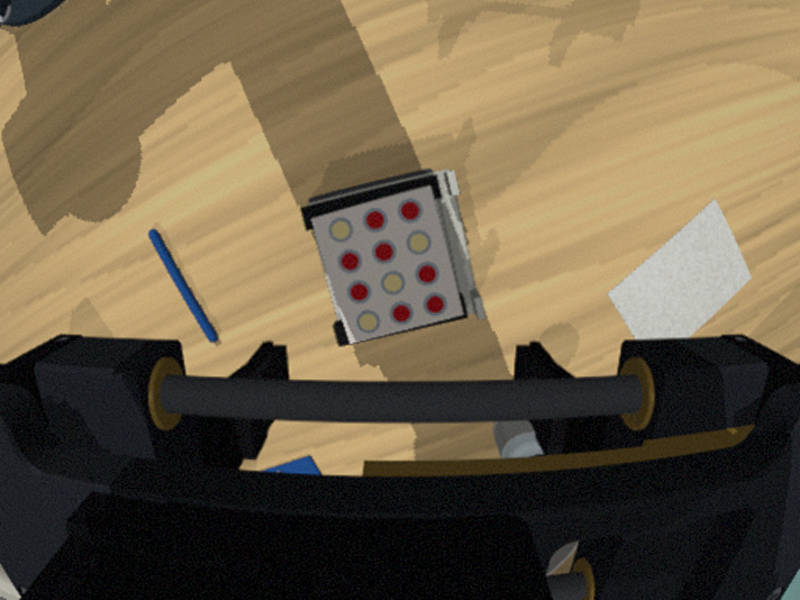

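View pics/w2b.png

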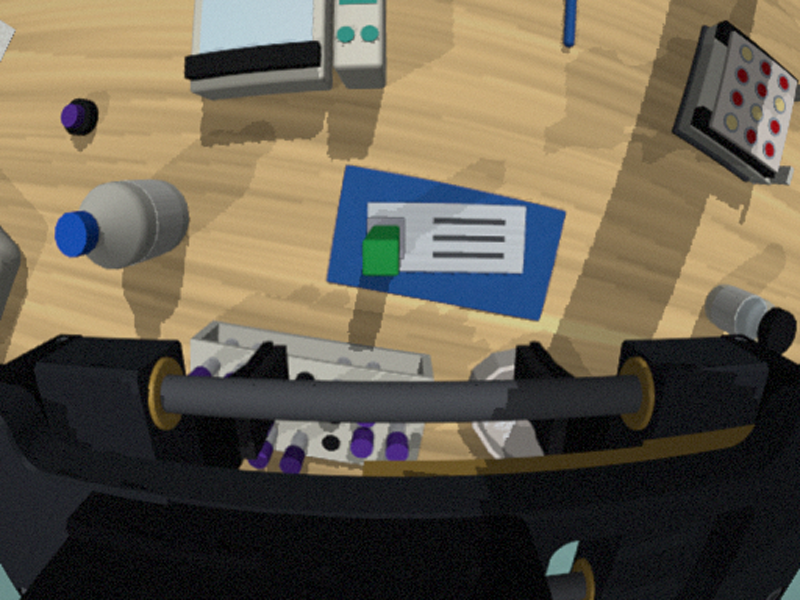

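w1 shows the tile's top corners at about (311,220), (436,188), (467,318) and (352,345). w2 shows the handle top at (381,260), the blade tip corners at (525,207) and (523,273), and the mat corners at (347,166), (565,211), (540,321) and (328,282).

```bash
cat >> fit.py <<'E'
import json
from scipy.spatial.transform import Rotation as Rot
_proj=proj
def proj(n,P):
    if n in("scene","side"): return _proj(n,P)
    p,q=json.load(open(f"pics/{n}.json"));c=cal["wrist"];T=np.array(c["T_tool_cam"])
    X=(Rot.from_quat(q).inv().apply(P-np.array(p))-T[:3,3])@T[:3,:3]
    r=np.hypot(X[:,0],X[:,1]);th=np.arctan2(r,X[:,2])
    return X[:,:2]/r[:,None]*th[:,None]*c["fx"]+[c["cx"],c["cy"]]
W=lambda x,y:(x/1.5625,y/1.5625)
def goal(pos,yaw):
    "jog amounts (mm in tool axes, deg about tool z) from here to TCP pos with tool y at lifter yaw"
    o=robot.get_obs();R=Rot.from_quat(o["tool_rot"]);y=R.apply([0,1,0]);x=R.apply([0,0,1])
    d=R.inv().apply(np.array(pos)-o["position"])
    h=np.arctan2(y[1],y[0]);dt=(yaw+np.pi/2-h+np.pi)%(2*np.pi)-np.pi
    print("at",np.round(o["position"],4),"yaw",round(h-np.pi/2,4),"toolz",np.round(x,4),"| units",np.round(d/.04,2),"turn units",round(-np.degrees(dt)/4,2),"F",np.round(o["ft_force"],1),"t",round(float(o["time"]),2))
E
python3 - <<'E'
from fit import *
w1,w2="w1","w2"
fit("tile",[(w1,(-50,-45,50),W(311,220)),(w1,(-50,45,50),W(436,188)),(w1,(50,45,50),W(467,318)),(w1,(50,-45,50),W(353,345))],[.5,.2,0])
fit("mat",[(w2,(-50,-95,4),W(347,166)),(w2,(-50,95,4),W(565,211)),(w2,(50,95,4),W(540,321)),(w2,(50,-95,4),W(328,282))],[.6,0,0])
p=fit("lifter",[(w2,(0,0,114),W(381.5,260)),(w2,(-28,-15,7),W(367,203)),(w2,(-28,115,7),W(525,207)),(w2,(28,115,7),W(523,273))],[.7,0,0])
fit("viewer",[(w2,(38,-52,60),W(190,57)),(w2,(38,52,60),W(320,41)),(w2,(56,-52,46),W(185,80)),(w2,(56,52,46),W(321,65))],[.5,-.2,0])
goal([p[0],p[1],.145],p[2])
E
```

```text
tile [ 0.4937  0.2156 -0.1353] res [[2.7, -0.0], [-0.5, -0.1], [-0.3, -0.3], [-0.3, 0.5]]
mat [ 0.6921 -0.0284  0.0206] res [[-0.6, -0.6], [1.7, -0.1], [0.5, 0.4], [-0.9, 0.5]]
lifter [ 0.6964 -0.08    0.2006] res [[-0.4, -0.2], [0.6, 0.6], [0.3, -0.1], [-0.4, -0.1]]
viewer [ 0.5315 -0.2141  0.2049] res [[-3.2, -1.1], [-0.6, -0.8], [4.4, 0.6], [0.6, 1.7]]
at [ 0.7169 -0.0638  0.2333] yaw 0.2047 toolz [-5.e-04  1.e-04 -1.e+00] | units [ 0.58 -0.29  2.21] turn units 0.06 F [ 0.6 -0.8  0.3] t 3.75
```

Request:
jog_arm --motion '[0.29, -0.15, 0.8, 0, 0, 0, -1, 0.29, -0.14, 0.8, 0, 0, 0, -1, 0, 0, 0.6, 0, 0, 0, -1, 0, 0, 0.5, 0, 0, 0, -1, 0, 0, 0.5, 0, 0, 0, -1, 0, 0, 0.53, 0, 0, 0, -1, 0, 0, 0, 0, 0, 0, -1]'

```text
time: 4.62
position: [0.6953, -0.0796, 0.0819]
tool_rot: [-0.103, 0.995, 0.001, -0.002]
ft_force: [0.5, -0.3, 0.4]
grip_width: 0.0869
grip_force: 0.0
```

```bash
python3 -c "
from fit import *
goal([.6963,-.080,.084],.2016)"
```

```text
at [ 0.6953 -0.0796  0.0819] yaw 0.2055 toolz [-0.0043  0.0012 -1.    ] | units [-0.02 -0.01 -0.05] turn units 0.06 F [ 0.5 -0.3  0.4] t 4.62
```

Request:
jog_arm --motion '[0, 0, 0, 0, 0, 0, 1, 0, 0, 0, 0, 0, 0, 1, 0, 0, 0, 0, 0, 0, 1, 0, 0, 0, 0, 0, 0, 1, 0, 0, 0, 0, 0, 0, 1, 0, 0, 0, 0, 0, 0, 1, 0, 0, 0, 0, 0, 0, 1]' --grip_force 45

```text
time: 5.5
position: [0.6967, -0.0801, 0.0843]
tool_rot: [-0.103, 0.995, 0.0, -0.0]
ft_force: [0.6, 0.3, -1.0]
grip_width: 0.0253
grip_force: 0.0
```

```bash
python3 -c "
from fit import *
o=robot.get_obs();print(o['grip_width'],o['grip_force'])
goal([.6963,-.080,.20],.2)"
```

```text
0.02525834658055341 0.0
at [ 0.6967 -0.0801  0.0843] yaw 0.2054 toolz [-0. -0. -1.] | units [ 0.01  0.01 -2.89] turn units 0.08 F [ 0.6  0.3 -1. ] t 5.5
```

Not closed yet, so I'll wait a few more rows.

Request:
jog_arm --motion '[0, 0, 0, 0, 0, 0, 1, 0, 0, 0, 0, 0, 0, 1, 0, 0, 0, 0, 0, 0, 1]' --grip_force 45

```text
time: 5.88
position: [0.6967, -0.0802, 0.0843]
tool_rot: [-0.103, 0.995, -0.0, -0.0]
ft_force: [-1.1, 0.4, -0.8]
grip_width: 0.0216
grip_force: 45.0
```

Request:
jog_arm --motion '[0, 0, -0.3, 0, 0, 0, 1, 0, 0, -0.7, 0, 0, 0, 1, 0, 0, -1, 0, 0, 0, 1, 0, 0, -1, 0, 0, 0, 1, 0, 0, 0, 0, 0, 0, 1]'

```text
time: 6.5
position: [0.6994, -0.0808, 0.2094]
tool_rot: [-0.103, 0.995, -0.002, 0.005]
ft_force: [0.9, 0.1, -1.8]
grip_width: 0.0216
grip_force: 45.0
```

Run:
```python
from fit import *
import look,cv2
o=robot.get_obs();print(o['position'],o['grip_width'],o['grip_force'])
# handle target at rack: blade tip stops ~4mm past tile; start with handle 150+66 mm back
T=np.array([.494,.215]);yaw=-.138;u=np.array([-np.sin(yaw),np.cos(yaw)])
for b in(.066,.19): print(b,T-b*u)
goal([*(T-.19*u),.16],yaw)
cv2.imwrite("pics/s3.png",robot.camera("side"));
a=cv2.imread("pics/s3.png")[120:270,190:330];cv2.imwrite("pics/s3b.png",cv2.resize(a,None,fx=4,fy=4,interpolation=cv2.INTER_CUBIC))
```

```text
[ 0.69939284 -0.0807895   0.20943272] 0.021616891992439994 44.95958919636905
0.066 [0.48492088 0.14962746]
0.19 [0.46786314 0.02680631]
at [ 0.6994 -0.0808  0.2094] yaw 0.2055 toolz [ 0.0095 -0.0026 -1.    ] | units [5.13 3.82 1.17] turn units 4.92 F [ 0.9  0.1 -1.8] t 6.5
```

View pics/s3b.png

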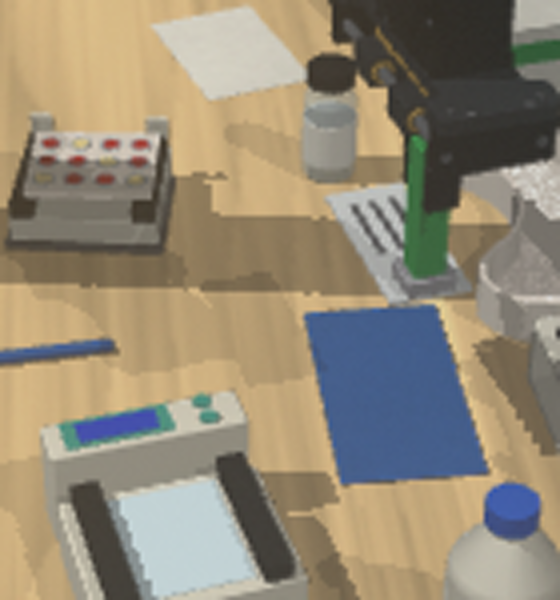

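Request:
jog_arm --motion '[0.7, 0.5, 0, 0, 0, 0, 1, 0.9, 0.67, 0, 0, 0, 0, 1, 0.9, 0.67, 0, 0, 0, 0, 1, 0.9, 0.67, 0, 0, 0, 0, 1, 0.9, 0.67, 0, 0, 0, 0, 1, 0.83, 0.64, 0, 0, 0, 0, 1, 0, 0, 0, 0, 0, 0.98, 1, 0, 0, 0, 0, 0, 0.98, 1, 0, 0, 0, 0, 0, 0.98, 1, 0, 0, 0, 0, 0, 0.98, 1, 0, 0, 0, 0, 0, 1.0, 1, 0, 0, 0, 0, 0, 0, 1]'

```text
time: 8.05
position: [0.4633, 0.0278, 0.2031]
tool_rot: [0.069, 0.998, 0.0, -0.002]
ft_force: [-0.1, 0.5, -1.6]
grip_width: 0.0217
grip_force: 45.0
```

Run:
```python
from fit import *
goal([.4679,.0268,.1145],-.138)
```

```text
at [0.4633 0.0278 0.2031] yaw -0.1372 toolz [-3.5e-03  6.0e-04 -1.0e+00] | units [-0.12 -0.01  2.21] turn units 0.01 F [-0.1  0.5 -1.6] t 8.05
```

Request:
jog_arm --motion '[-0.06, 0, 0.5, 0, 0, 0, 1, -0.05, 0, 0.6, 0, 0, 0, 1, 0, 0, 0.6, 0, 0, 0, 1, 0, 0, 0.51, 0, 0, 0, 1, 0, 0, 0, 0, 0, 0, 1, 0, 0, 0, 0, 0, 0, 1]'

```text
time: 8.8
position: [0.4691, 0.027, 0.1161]
tool_rot: [0.069, 0.998, 0.0, -0.0]
ft_force: [0.4, -0.1, -2.1]
grip_width: 0.0218
grip_force: 45.0
```

Run:
```python
from fit import *
goal([.4849,.1496,.1145],-.138)
```

```text
at [0.4691 0.027  0.1161] yaw -0.1375 toolz [-1.e-04  0.e+00 -1.e+00] | units [0.03 3.09 0.04] turn units 0.01 F [ 0.4 -0.1 -2.1] t 8.8
```

Request:
jog_arm --motion '[0, 0.2, 0.04, 0, 0, 0, 1, 0, 0.4, 0, 0, 0, 0, 1, 0, 0.4, 0, 0, 0, 0, 1, 0, 0.4, 0, 0, 0, 0, 1, 0, 0.4, 0, 0, 0, 0, 1, 0, 0.4, 0, 0, 0, 0, 1, 0, 0.4, 0, 0, 0, 0, 1, 0, 0.3, 0, 0, 0, 0, 1, 0, 0.19, 0, 0, 0, 0, 1, 0, 0, 0, 0, 0, 0, 1, 0, 0, 0, 0, 0, 0, 1]'

```text
time: 10.18
position: [0.4859, 0.1491, 0.1143]
tool_rot: [0.069, 0.998, -0.0, -0.0]
ft_force: [-1.0, -0.2, -1.7]
grip_width: 0.0216
grip_force: 45.0
```

Run:
```python
from fit import *
import look,cv2
goal([.4849,.1496,.1145],-.138)
w=look.wrist("w4");s=robot.camera("side")
a=cv2.resize(w[60:240,130:400],(800,533))
cv2.imwrite("pics/w4b.png",a)
```

```text
at [0.4859 0.1491 0.1143] yaw -0.1383 toolz [-3.e-04 -2.e-04 -1.e+00] | units [ 0.03  0.01 -0.  ] turn units -0.0 F [-1.  -0.2 -1.7] t 10.18
```

View pics/w4b.png

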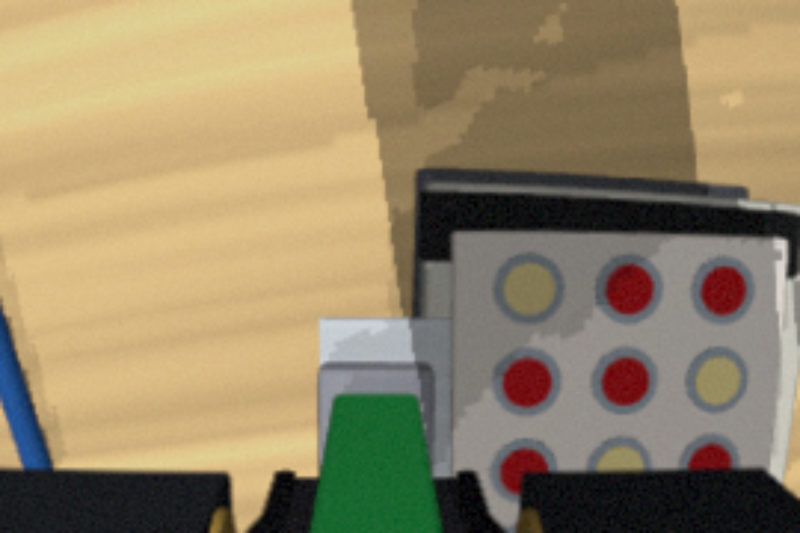

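The blade is in the slot under the tile, with about 7 mm between the foot and the tile's rear edge. Lifting gently.

Request:
jog_arm --motion '[0, 0, -0.1, 0, 0, 0, 1, 0, 0, -0.08, 0, 0, 0, 1, 0, 0, -0.06, 0, 0, 0, 1, 0, 0, -0.1, 0, 0, 0, 1, 0, 0, -0.2, 0, 0, 0, 1, 0, 0, -0.3, 0, 0, 0, 1, 0, 0, -0.4, 0, 0, 0, 1, 0, 0, -0.4, 0, 0, 0, 1, 0, 0, -0.3, 0, 0, 0, 1, 0, 0, -0.15, 0, 0, 0, 1, 0, 0, 0, 0, 0, 0, 1]'

```text
time: 11.65
position: [0.4862, 0.1494, 0.1983]
tool_rot: [0.069, 0.998, 0.0, 0.0]
ft_force: [1.0, -0.7, -3.6]
grip_width: 0.0218
grip_force: 45.0
```

Run:
```python
from fit import *
import look,cv2
goal([.5456,-.2786,.2],.2075)
goal([.5456,-.2786,.2],-.138)
fit("bottle",[("scene",(0,0,130),(212/1.5625,325/1.5625)),("side",(0,0,130),(497/1.5625,385/1.5625))],[.7,-.2,0])
w=look.wrist("w5");cv2.imwrite("pics/s5.png",robot.camera("side"))
s=cv2.imread("pics/s5.png")[95:275,170:330]
a=np.hstack([cv2.resize(w[60:240,130:330],(440,396)),cv2.resize(s,(352,396))])
cv2.imwrite("pics/w5b.png",a)
```

```text
at [0.4862 0.1494 0.1983] yaw -0.138 toolz [ 8.e-04  1.e-04 -1.e+00] | units [ -2.94 -10.39  -0.04] turn units -4.95 F [ 1.  -0.7 -3.6] t 11.65
at [0.4862 0.1494 0.1983] yaw -0.138 toolz [ 8.e-04  1.e-04 -1.e+00] | units [ -2.94 -10.39  -0.04] turn units -0.0 F [ 1.  -0.7 -3.6] t 11.65
bottle [ 0.7168 -0.2856  0.    ] res [[-0.5, -0.9], [0.2, -3.3]]
```

View pics/w5b.png

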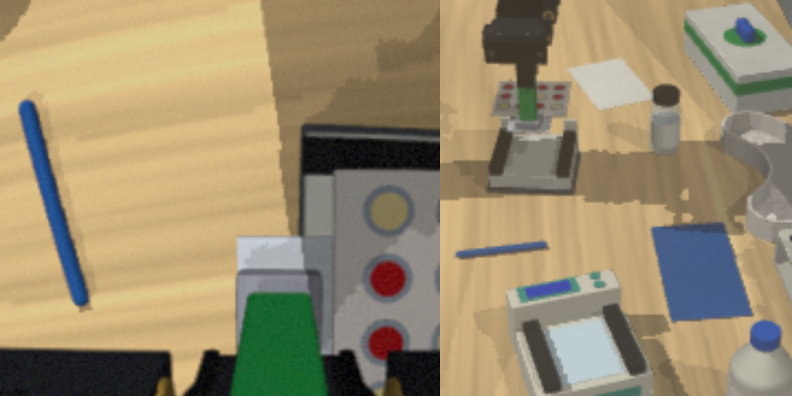

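The tile sits level on the blade and is clear of the rack. Its rear −x corner is at (334,170) in the crop and the blade's rear corner is at (237,237). I'll get the tile's offset from the handle.

```bash
cat >> fit.py <<'E'
def ray(n,px,z):
    p,q=json.load(open(f"pics/{n}.json"));c=cal["wrist"];T=np.array(c["T_tool_cam"])
    d=(np.array(px)-[c["cx"],c["cy"]])/c["fx"];th=np.hypot(*d)
    v=np.r_[d/th*np.sin(th),np.cos(th)];R=Rot.from_quat(q).as_matrix()
    v=R@T[:3,:3]@v;o=np.array(p)+R@T[:3,3]
    return o+v*(z-o[2])/v[2]
E
python3 - <<'E'
from fit import *
import cv2
f=lambda x,y:(130+x/2.2,60+y/2.2)
p=np.array(json.load(open("pics/w5.json"))[0]);yaw=-.138
def loc(P,z):  # lifter-frame (x right,y ahead) mm
    d=(P-p)[:2];c,s=np.cos(yaw),np.sin(yaw);return np.round(1e3*np.array([c*d[0]+s*d[1],-s*d[0]+c*d[1]]),1)
zb=p[2]-.0803
print("corner",loc(ray("w5",f(334,170),zb+.009),0),"edge",loc(ray("w5",f(337,345),zb+.006),0),"bladerear",loc(ray("w5",f(237,237),zb+.003),0))
# tile -x edge rows: dark-rail -> tile transitions at several columns
g=cv2.cvtColor(cv2.imread("pics/w5.png"),cv2.COLOR_BGR2GRAY).astype(float);g=cv2.GaussianBlur(g,(3,3),0)
for c in range(290,400,12):
    col=np.diff(g[115:160,c]);r=115+np.argmax(col)+.5;print(c,r,loc(ray("w5",(c,r),zb+.009),0),round(col.max(),0))
g2=g
for r in range(142,205,10):
    row=np.diff(g[r,260:310]);k=np.argsort(-abs(row))[:2];print(r,[(260+i+.5,round(row[i]),loc(ray("w5",(260+i+.5,r),zb+.009),0).tolist()) for i in k])
E
```

```text
corner [-53.4  19. ] edge [10.6 21.6] bladerear [-29.  -14.7]
290 136.5 [-54.   25.2] 46.0
302 136.5 [-54.2  34.3] 40.0
314 136.5 [-54.4  43.6] 39.0
326 137.5 [-53.9  53. ] 38.0
338 137.5 [-54.2  62.5] 37.0
350 123.5 [-65.4  71.9] 51.0
362 137.5 [-54.9  82.3] 38.0
374 139.5 [-53.8  92.8] 8.0
386 140.5 [-53.5 103.5] 6.0
398 145.5 [-50.  114.9] 7.0
142 [(np.float64(268.5), 28, [-49.7, 9.0]), (np.float64(265.5), -28, [-49.7, 6.8])]
152 [(np.float64(268.5), 29, [-42.1, 9.1]), (np.float64(265.5), -28, [-42.1, 6.8])]
162 [(np.float64(260.5), -28, [-34.5, 3.0]), (np.float64(267.5), 26, [-34.5, 8.4])]
172 [(np.float64(266.5), -30, [-26.7, 7.6]), (np.float64(265.5), -18, [-26.7, 6.9])]
182 [(np.float64(267.5), -20, [-18.9, 8.5]), (np.float64(268.5), -19, [-18.9, 9.2])]
192 [(np.float64(300.5), -17, [-10.9, 34.4]), (np.float64(299.5), -17, [-10.9, 33.6])]
202 [(np.float64(282.5), 15, [-2.8, 20.4]), (np.float64(276.5), 15, [-2.8, 15.7])]
```

Request:
jog_arm --motion '[-0.06, -0.2, 0, 0, 0, 0, 1, -0.12, -0.4, 0, 0, 0, 0, 1, -0.17, -0.6, 0, 0, 0, 0, 1, -0.23, -0.8, 0, 0, 0, 0, 1, -0.26, -0.9, 0, 0, 0, 0, 1, -0.26, -0.9, 0, 0, 0, 0, 1, -0.26, -0.9, 0, 0, 0, 0, 1, -0.26, -0.9, 0, 0, 0, 0, 1, -0.26, -0.9, 0, 0, 0, 0, 1, -0.26, -0.9, 0, 0, 0, 0, 1, -0.26, -0.9, 0, 0, 0, 0, 1, -0.23, -0.8, 0, 0, 0, 0, 1]'

```text
time: 13.25
position: [0.5397, -0.2285, 0.1976]
tool_rot: [0.07, 0.998, -0.0, -0.0]
ft_force: [-1.0, -0.3, -2.9]
grip_width: 0.0218
grip_force: 45.0
```

Request:
jog_arm --motion '[-0.17, -0.6, 0, 0, 0, 0, 1, -0.12, -0.4, 0, 0, 0, 0, 1, -0.06, -0.2, 0, 0, 0, -0.2, 1, 0, 0, 0, 0, 0, -0.5, 1, 0, 0, 0, 0, 0, -0.8, 1, 0, 0, 0, 0, 0, -0.9, 1, 0, 0, 0, 0, 0, -0.9, 1, 0, 0, 0, 0, 0, -0.8, 1, 0, 0, 0, 0, 0, -0.5, 1, 0, 0, 0, 0, 0, -0.35, 1, 0, 0, 0, 0, 0, 0, 1, 0, 0, 0, 0, 0, 0, 1]'

```text
time: 14.75
position: [0.5474, -0.275, 0.198]
tool_rot: [-0.104, 0.995, 0.0, -0.0]
ft_force: [-0.4, 0.3, -2.0]
grip_width: 0.0215
grip_force: 45.0
```

Run:
```python
from fit import *
goal([.5479,-.2776,.16],.2075)
```

```text
at [ 0.5474 -0.275   0.198 ] yaw 0.2075 toolz [-0.  0. -1.] | units [ 0.   -0.07  0.95] turn units -0.0 F [-0.4  0.3 -2. ] t 14.75
```

Request:
jog_arm --motion '[0, -0.03, 0.15, 0, 0, 0, 1, 0, -0.04, 0.25, 0, 0, 0, 1, 0, 0, 0.25, 0, 0, 0, 1, 0, 0, 0.2, 0, 0, 0, 1, 0, 0, 0.1, 0, 0, 0, 1, 0, 0, 0, 0, 0, 0, 1, 0, 0, 0, 0, 0, 0, 1]'

```text
time: 15.62
position: [0.5482, -0.278, 0.1603]
tool_rot: [-0.104, 0.995, -0.0, 0.0]
ft_force: [-0.4, -0.3, -3.3]
grip_width: 0.0217
grip_force: 45.0
```

Run:
```python
from fit import *
import look,cv2
goal([.5479,-.2776,.1315],.2075)
w=look.wrist("w6");cv2.imwrite("pics/s6.png",robot.camera("side"));cv2.imwrite("pics/c6.png",robot.camera("scene"))
s=cv2.imread("pics/s6.png")[180:305,180:305];c=cv2.imread("pics/c6.png")[130:225,165:265]
w4=cv2.resize(w[60:220,140:400],(790,486));
cv2.imwrite("pics/w6b.png",cv2.resize(w[70:230,150:390],(800,533),interpolation=cv2.INTER_CUBIC))
cv2.imwrite("pics/s6b.png",cv2.resize(s,None,fx=4,fy=4,interpolation=cv2.INTER_CUBIC))
```

```text
at [ 0.5482 -0.278   0.1603] yaw 0.2076 toolz [ 6.e-04 -5.e-04 -1.e+00] | units [0.01 0.01 0.72] turn units 0.0 F [-0.4 -0.3 -3.3] t 15.62
```

View pics/w6b.png

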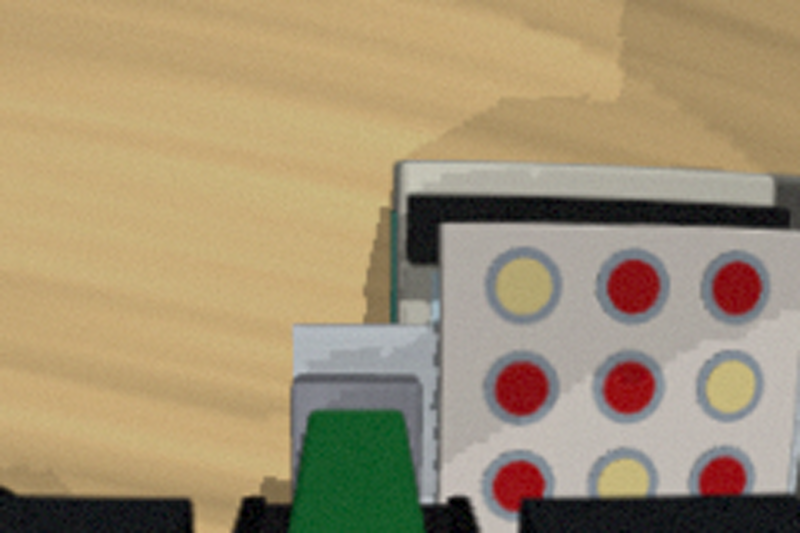

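The view shows the −x rail's outer corners at (408,195) and (790,209). The tile's rear corner is at (440,223), and its −x edge runs to (800,231).

Run:
```python
from fit import *
f=lambda x,y:(150+x/3.3333,70+y/3.3333)
p=np.array(json.load(open("pics/w6.json"))[0]);yaw=.2076;c,s=np.cos(yaw),np.sin(yaw)
def loc(px,z):
    d=(ray("w6",f(*px),z)-p)[:2];return 1e3*np.array([c*d[0]+s*d[1],-s*d[0]+c*d[1]])
zb=p[2]-.0803
a=loc((408,195),.06);b=loc((790,209),.06);t=loc((440,223),zb+.009);t2=loc((800,231),zb+.009);bl=loc((293,324),zb+.003)
print("rail",a,b,"tile",t,t2,"blade",bl)
v=(a+b)/2+[56,0];print("viewer centre",v,"yaw",-(b-a)[0]/(b-a)[1],"tile centre",t+[50,45],"tile yaw",-(t2-t)[0]/(t2-t)[1])
print("viewer world",p[:2]+np.array([c*v[0]-s*v[1],s*v[0]+c*v[1]])/1e3)
```

```text
rail [-58.81326808  13.29735357] [-58.68758947 117.36742475] tile [-53.7028945   19.05848756] [-54.69909384 106.96279655] blade [-29.48610549 -14.64726126]
viewer centre [-2.75042877 65.33238916] yaw -0.001207634505512991 tile centre [-3.7028945  64.05848756] tile yaw 0.011332770363391928
viewer world [ 0.53207181 -0.21460622]
```

Request:
jog_arm --motion '[-0.01, 0.03, 0.08, 0, 0, 0.1, 1, 0, 0, 0.12, 0, 0, 0, 1, 0, 0, 0.12, 0, 0, 0, 1, 0, 0, 0.1, 0, 0, 0, 1, 0, 0, 0.06, 0, 0, 0, 1, 0, 0, 0.05, 0, 0, 0, 1, 0, 0, 0.05, 0, 0, 0, 1, 0, 0, 0.05, 0, 0, 0, 1, 0, 0, 0.05, 0, 0, 0, 1, 0, 0, 0.03, 0, 0, 0, 1, 0, 0, 0, 0, 0, 0, 1, 0, 0, 0, 0, 0, 0, 1]'

```text
time: 17.27
position: [0.5482, -0.2766, 0.1316]
tool_rot: [-0.1, 0.995, -0.0, 0.0]
ft_force: [0.8, -0.7, -2.1]
grip_width: 0.0218
grip_force: 45.0
```

Run:
```python
from fit import *
goal([.5479,-.2776,.1318],.2076)
```

```text
at [ 0.5482 -0.2766  0.1316] yaw 0.2005 toolz [ 2.e-04 -1.e-04 -1.e+00] | units [ 0.01 -0.02 -0.  ] turn units -0.1 F [ 0.8 -0.7 -2.1] t 17.27
```

Request:
jog_arm --motion '[0, -0.1, 0, 0, 0, 0, 1, 0, -0.2, 0, 0, 0, 0, 1, 0, -0.4, 0, 0, 0, 0, 1, 0, -0.5, 0, 0, 0, 0, 1, 0, -0.5, 0, 0, 0, 0, 1, 0, -0.5, 0, 0, 0, 0, 1, 0, -0.5, 0, 0, 0, 0, 1, 0, -0.4, 0, 0, 0, 0, 1, 0, -0.2, 0, 0, 0, 0, 1, 0, 0, 0, 0, 0, 0, 1, 0, 0, 0, 0, 0, 0, 1]'

```text
time: 18.65
position: [0.5742, -0.405, 0.1314]
tool_rot: [-0.1, 0.995, 0.001, -0.0]
ft_force: [0.4, -0.0, -2.1]
grip_width: 0.0218
grip_force: 45.0
```

Run:
```python
from fit import *
import look,cv2
# mat middle: blade+lifter centre -> mat centre; use handle so that blade centre (50 ahead) is on mat centre
M=np.array([.6925,-.029]);my=.02;H=M-.05*np.array([-np.sin(my),np.cos(my)])
print(H)
goal([*H,.22],my)
s=robot.camera("scene");cv2.imwrite("pics/c7.png",s)
# tile check in scene: expected tile-top corners vs white mask
c,sn=np.cos(.2075),np.sin(.2075);V=np.array([.532,-.2145])
L=np.array([(-50,-45),(-50,45),(50,45),(50,-45)])/1e3
P=np.c_[V+np.c_[c*L[:,0]-sn*L[:,1],sn*L[:,0]+c*L[:,1]],np.full(4,.066)]
q=proj("scene",P);print(np.round(q,1).tolist())
hsv=cv2.cvtColor(s,cv2.COLOR_BGR2HSV).astype(int)
# well spots: red/yellow blobs
m=((s[:,:,2].astype(int)-s[:,:,0]>60)&(s[:,:,1].astype(int)<70)).astype(np.uint8)
x0,y0=q.min(0).astype(int)-6;x1,y1=q.max(0).astype(int)+6
n,_,st,ce=cv2.connectedComponentsWithStats(m[y0:y1,x0:x1]);print([(np.round(ce[i]+[x0,y0],1).tolist(),int(st[i,4])) for i in range(1,n) if st[i,4]>3])
cv2.imwrite("pics/c7b.png",s[y0:y1,x0:x1])
```

```text
[ 0.69349993 -0.07899   ]
at [ 0.5742 -0.405   0.1314] yaw 0.2009 toolz [-7.0e-04  1.1e-03 -1.0e+00] | units [-4.55  7.39 -2.21] turn units 2.59 F [ 0.4 -0.  -2.1] t 18.65
[[190.8, 163.5], [225.7, 166.8], [218.2, 195.4], [181.1, 191.7]]
[([207.2, 167.9], 12), ([217.5, 168.8], 10), ([194.5, 173.8], 10), ([205.1, 174.8], 12), ([192.6, 180.1], 11), ([213.6, 182.1], 11), ([201.1, 188.2], 12), ([211.6, 189.1], 11)]
```

Run:
```python
from fit import *
ij=[(0,1),(0,2),(1,0),(1,1),(2,0),(2,2),(3,1),(3,2)]
px=np.array([(207.2,167.9),(217.5,168.8),(194.5,173.8),(205.1,174.8),(192.6,180.1),(213.6,182.1),(201.1,188.2),(211.6,189.1)])+0
def f(p):
    L=np.array([((i-1.5)*p[3],(j-1)*p[4]) for i,j in ij]);c,s=np.cos(p[2]),np.sin(p[2])
    P=np.c_[p[0]+c*L[:,0]-s*L[:,1],p[1]+s*L[:,0]+c*L[:,1],np.full(8,.066)]
    return (proj("scene",P)-px).ravel()
r=least_squares(f,[.53,-.21,.2,.024,.028]);print(np.round(r.x,4),np.abs(r.fun).max())
V=np.array([.532,-.2142]);d=r.x[:2]-V;c,s=np.cos(.2075),np.sin(.2075);print("off in viewer",c*d[0]+s*d[1],-s*d[0]+c*d[1])
```

```text
[ 0.5285 -0.2159  0.2112  0.0238  0.0263] 0.2838292864865082
off in viewer -0.003737974210002274 -0.0009280854118954784
```

Request:
jog_arm --motion '[0, -0.1, -0.5, 0, 0, 0, 1, 0, 0, -0.8, 0, 0, 0, 1, 0, 0, -0.7, 0, 0, 0, 1, 0, 0, -0.3, 0, 0, 0, 1, 0, 0, 0, 0, 0, 0, 1, 0, 0, 0, 0, 0, 0, 1]'

```text
time: 19.45
position: [0.5745, -0.4089, 0.222]
tool_rot: [-0.1, 0.995, 0.001, -0.001]
ft_force: [0.4, 0.8, -1.7]
grip_width: 0.0216
grip_force: 45.0
```

Run:
```python
from fit import *
import look,cv2
w=look.wrist("w8")
V=np.array([.532,-.2145]);yaw=.2075;c,sn=np.cos(yaw),np.sin(yaw)
def vw(x,y,z): x,y=x/1e3,y/1e3;return np.array([[V[0]+c*x-sn*y,V[1]+sn*x+c*y,z]])
ims=w.astype(int)
m=((ims[:,:,2]-ims[:,:,0]>60)&(ims[:,:,1]<70)).astype(np.uint8)
n,_,st,ce=cv2.connectedComponentsWithStats(m)
q=proj("w8",np.vstack([vw(x,y,.066) for x,y in[(-50,-45),(-50,45),(50,45),(50,-45)]]));print(np.round(q,1).tolist())
def tov(px,z):
    d=(ray("w8",px,z)[:2]-V)*1e3;return np.array([c*d[0]+sn*d[1],-sn*d[0]+c*d[1]])
for i in range(1,n):
    if st[i,4]>15: print(ce[i].round(1),st[i,4],tov(ce[i],.066).round(1))
# profiles along viewer x at several y, gray sampled by projecting z=.066 plane; and .060
g=cv2.cvtColor(w,cv2.COLOR_BGR2GRAY)
def prof(xs,ys,z):
    P=np.vstack([vw(x,y,z) for x,y in zip(xs,ys)]);u=proj("w8",P).astype(np.float32)
    return cv2.remap(g,u[:,0].copy(),u[:,1].copy(),cv2.INTER_LINEAR).ravel()
xs=np.arange(-64,-40,1.)
for y in(-47.,-30,0,30,48): print("x-prof y",y,prof(xs,[y]*len(xs),.060).tolist())
ys=np.arange(-60,-36,1.)
for x in(-47.,-30,0): print("y-prof x",x,prof([x]*len(ys),ys,.066).tolist())
for x in(-47.,): ys=np.arange(36,60,1.);print("y+ x",x,prof([x]*len(ys),ys,.066).tolist())
```

```text
[[394.5, 136.9], [456.1, 141.3], [446.4, 219.2], [386.8, 222.1]]
[427.3 150.3] 66 [-36.8   1.1]
[444.3 151.3] 63 [-36.7  27. ]
[407.1 170.3] 76 [-12.4 -25.2]
[425.4 170.5] 67 [-12.7   0.9]
[405.2 190.5] 71 [ 11.6 -25.1]
[440.2 190. ] 56 [11.2 27.1]
[421.  209.3] 63 [35.3  1.3]
[437.7 208.9] 55 [35.5 27.4]
x-prof y -47.0 [170, 167, 164, 162, 162, 164, 165, 132, 44, 18, 7, 14, 18, 19, 18, 16, 18, 18, 20, 20, 16, 16, 16, 11]
x-prof y -30 [174, 168, 163, 161, 161, 162, 160, 143, 55, 23, 20, 18, 31, 85, 161, 164, 161, 159, 161, 162, 161, 159, 153, 136]
x-prof y 0 [167, 168, 164, 159, 159, 163, 158, 120, 65, 24, 16, 23, 39, 96, 153, 182, 182, 181, 179, 169, 147, 130, 123, 106]
x-prof y 30 [175, 176, 170, 160, 158, 160, 150, 116, 63, 24, 15, 23, 55, 108, 163, 178, 179, 177, 167, 142, 127, 98, 71, 55]
x-prof y 48 [93, 76, 65, 62, 62, 64, 64, 56, 38, 26, 17, 23, 52, 107, 156, 172, 178, 180, 181, 179, 181, 180, 176, 173]
y-prof x -47.0 [34, 11, 9, 8, 9, 13, 17, 12, 14, 17, 19, 20, 26, 47, 69, 103, 147, 161, 162, 161, 161, 161, 161, 161]
y-prof x -30 [128, 124, 117, 106, 102, 94, 97, 107, 110, 108, 107, 107, 104, 84, 77, 99, 138, 161, 161, 160, 160, 161, 164, 162]
y-prof x 0 [177, 176, 176, 175, 176, 178, 178, 177, 178, 177, 177, 178, 178, 175, 177, 178, 178, 181, 181, 181, 180, 178, 181, 181]
y+ x -47.0 [178, 179, 178, 177, 176, 179, 181, 181, 153, 106, 80, 63, 73, 78, 78, 78, 77, 79, 78, 75, 76, 79, 80, 80]
```

The tile is centred and square to within about 1 mm. Next I'll return the lifter to the mat.

Run:
```python
from fit import *
goal([.6935,-.079,.222],.02)
```

```text
at [ 0.5745 -0.409   0.2217] yaw 0.2006 toolz [-0.0024  0.0024 -1.    ] | units [-4.56  7.49  0.01] turn units 2.59 F [-0.2 -0.  -1.4] t 19.5
```

Request:
jog_arm --motion '[-0.2, 0.4, 0, 0, 0, 0, 1, -0.45, 0.8, 0, 0, 0, 0, 1, -0.5, 0.8, 0, 0, 0, 0, 1, -0.5, 0.8, 0, 0, 0, 0, 1, -0.5, 0.8, 0, 0, 0, 0, 1, -0.5, 0.8, 0, 0, 0, 0, 1, -0.5, 0.8, 0, 0, 0, 0, 1, -0.5, 0.8, 0, 0, 0, 0, 1, -0.5, 0.8, 0, 0, 0, 0, 1, -0.41, 0.69, 0, 0, 0, 0.6, 1, 0, 0, 0, 0, 0, 1, 1, 0, 0, 0, 0, 0, 1, 1]'

```text
time: 21.0
position: [0.6937, -0.0774, 0.2226]
tool_rot: [-0.009, 1.0, 0.0, -0.001]
ft_force: [-0.2, 0.1, -1.8]
grip_width: 0.0221
grip_force: 45.0
```

Request:
jog_arm --motion '[0, 0, 0.6, 0, 0, 0, 1, 0, 0, 0.7, 0, 0, 0, 1, 0, 0, 0.5, 0, 0, 0, 1, 0, 0, 0.3, 0, 0, 0, 1, 0, 0, 0, 0, 0, 0, 1, 0, 0, 0, 0, 0, 0, 1]'

```text
time: 21.75
position: [0.6951, -0.0801, 0.1405]
tool_rot: [-0.009, 1.0, -0.0, 0.001]
ft_force: [0.4, -0.5, -1.9]
grip_width: 0.022
grip_force: 45.0
```

Run:
```python
from fit import *
goal([.6935,-.079,.0843],.02)
```

```text
at [ 0.6951 -0.0801  0.1405] yaw 0.019 toolz [ 1.9e-03 -5.0e-04 -1.0e+00] | units [0.04 0.03 1.41] turn units -0.01 F [ 0.4 -0.5 -1.9] t 21.75
```

Request:
jog_arm --motion '[0.04, 0.03, 0.35, 0, 0, 0, 1, 0, 0, 0.4, 0, 0, 0, 1, 0, 0, 0.3, 0, 0, 0, 1, 0, 0, 0.2, 0, 0, 0, 1, 0, 0, 0.08, 0, 0, 0, 1, 0, 0, 0.04, 0, 0, 0, 1, 0, 0, 0.03, 0, 0, 0, 1, 0, 0, 0, 0, 0, 0, 1, 0, 0, 0, 0, 0, 0, 1]'

```text
time: 22.88
position: [0.693, -0.0788, 0.0843]
tool_rot: [-0.01, 1.0, -0.0, 0.001]
ft_force: [0.5, -0.3, 1.5]
grip_width: 0.0215
grip_force: 45.0
```

Run:
```python
from fit import *
goal([.6935,-.079,.0843],.02)
```

```text
at [ 0.693  -0.0788  0.0843] yaw 0.0191 toolz [ 1.1e-03 -3.0e-04 -1.0e+00] | units [-0.01 -0.01 -0.  ] turn units -0.01 F [ 0.5 -0.3  1.5] t 22.88
```

Request:
jog_arm --motion '[0, 0, 0, 0, 0, 0, -1, 0, 0, 0, 0, 0, 0, -1, 0, 0, 0, 0, 0, 0, -1, 0, 0, 0, 0, 0, 0, -1, 0, 0, 0, 0, 0, 0, -1, 0, 0, 0, 0, 0, 0, -1, 0, 0, 0, 0, 0, 0, -1, 0, 0, 0, 0, 0, 0, -1]'

```text
time: 23.88
position: [0.6927, -0.0787, 0.0836]
tool_rot: [-0.01, 1.0, 0.0, 0.0]
ft_force: [-0.5, -0.6, -0.1]
grip_width: 0.0856
grip_force: 0.0
```

Request:
jog_arm --motion '[0, 0, -0.2, 0, 0, 0, -1, 0, 0, -0.5, 0, 0, 0, -1, 0, 0, -0.8, 0, 0, 0, -1, 0, 0, -1, 0, 0, 0, -1, 0, 0, -1, 0, 0, 0, -1, 0.5, 0, -0.5, 0, 0, 0, -1, 0, 0, 0, 0, 0, 0, -1, 0, 0, 0, 0, 0, 0, -1]'

```text
time: 24.88
position: [0.6727, -0.079, 0.2436]
tool_rot: [-0.009, 1.0, 0.0, 0.0]
ft_force: [-0.9, -0.9, -0.3]
grip_width: 0.0872
grip_force: 0.0
```

Run:
```python
from fit import *
import look,cv2
w=look.wrist("w9");M=np.array([.6925,-.029]);c,s=np.cos(.02),np.sin(.02)
def tom(px,z):
    d=(ray("w9",px,z)[:2]-M)*1e3;return np.array([c*d[0]+s*d[1],-s*d[0]+c*d[1]])
i=w.astype(int);B,G,R=i[...,0],i[...,1],i[...,2]
def blob(m,name,z):
    n,l,st,ce=cv2.connectedComponentsWithStats(m.astype(np.uint8));k=1+np.argmax(st[1:,4])
    ct=max(cv2.findContours((l==k).astype(np.uint8),cv2.RETR_EXTERNAL,cv2.CHAIN_APPROX_NONE)[0],key=len)
    r=cv2.minAreaRect(ct);print(name,int(st[k,4]),[tom(p,z).round(1).tolist() for p in cv2.boxPoints(r)])
roi=np.zeros(B.shape,bool)
u=proj("w9",np.array([[.62,-.14,.004],[.62,.08,.004],[.765,.08,.004],[.765,-.14,.004]]));x0,y0=u.min(0).astype(int);x1,y1=u.max(0).astype(int);roi[max(y0,0):y1,max(x0,0):x1]=1
blob(roi&(B>R+40)&(B>G+20),"mat",.004)
blob(roi&(B>120)&(abs(B-R)<40)&(abs(G-R)<30),"blade",.007)
blob(roi&(G>R+40)&(G>B+30),"handle",.114)
print(robot.get_obs()["time"],robot.get_obs()["ft_force"])
```

```text
mat 5187 [[-49.7, -94.2], [-51.8, 92.3], [49.6, 100.6], [48.0, -96.9]]
blade 2906 [[-29.8, -65.0], [-30.8, 64.7], [27.2, 68.6], [26.6, -65.6]]
handle 776 [[-31.6, -59.9], [-31.6, -40.5], [8.2, -40.2], [8.2, -60.3]]
24.925 [-0.98552071 -0.38440601 -0.70035796]
```

```bash
python3 -c "
from rig import robot
print(robot.hand_in())"
```

```text
the job is handed in; nothing more can be done
None
```

The job is handed in at about 25 s: the tile is on the viewer rails, centred and square to within about 1 mm, and the lifter is back flat on the middle of its mat (about 1 mm off centre).

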